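# Slide a marble board out over the end of a countertop riser

### The arm

A 6-joint arm with a two-finger parallel gripper is mounted at the origin on a cart in front of the work surface, level with it; the furniture and walls round the work are solid. World frame = base frame: x ahead of the robot, y to its left, z up, the work surface at z = 0. Lengths are in m, angles in rad, forces in N, time in s.
With the tool pointing down it reaches from about 0.35 to 0.975 m from the base axis. Payload 4.9 kg.
Tool frame: the origin (TCP) lies midway between the tips of the shut fingers; the grasp point (between the pads) lies 19 mm behind it; z points along the fingers, y is the line along which they close (so a half turn about z gives the same grasp; the last joint's range is limited). The gripper opens to 85 mm and grips with 20 to 120 N. Pads are 22 mm wide; open, the fingers measure 114 mm over their backs; the gripper's body (76 mm by 85 mm) begins 54 mm behind the grasp point. The pads swing forward as they close: fully open they stand 13 mm farther back than shut.
Start: joints at [-1.35, 0.053, 1.613, -0, 1.476, -0.119], TCP at [0.208, -0.589, 0.231] pointing down, gripper open.
Joint ranges: [-3.01, 3.01], [-1.01, 2.22], [0.06, 2.58], [-1.02, 4.17], [0.09, 2.62], [-3.14, 3.14]. Speed limits (rad/s): [2.57, 2.57, 3.14, 3.14, 3.14, 3.14].

### API

Orientations are given as a unit quaternion [w, x, y, z].
In Python, from plant import * gives the robot as it stands.
- The arm moves only by the tool jog_arm, never from a script. Its argument "targets" is a list of rows, each a list of 3 entries, a list of its own where there are three numbers: the shift along the tool's x, y, z in units of 25 mm (1.0 is 25 mm), then the turn, a rotation vector about the tool's x, y, z in units of 8 degrees (1.0 is 8 degrees), then the opening in per cent of the stroke, from 0 (shut) to 100 (fully open). A call has 1 to 8 rows; each row is the pose to reach, as a shift and turn from the pose commanded when the call began, along the tool's axes at that moment; what a row does not reach only later rows make up. A row lasts 1/8 s, in which the tool goes at most 62.5 mm and 10.7 degrees, less where a joint would pass 70% of its speed; a pose out of reach is approached as far as the arm can. A call with a gripper value outside its range is refused whole. The fingers move at their own pace and stop on an object; the grip force is fixed at half the most. Time passes only in rows, so rows that repeat a pose let the fingers close. It gives the time, the measured TCP pose, the force, the opening and the grip force at its end, in the units of the state.
- state(): the state, without advancing time (a new reading comes with each control period).
- grab_frame(name): name is "scene" or "top" or "wrist"; returns (picture, depth): 480x640x3 uint8, red, green, blue; 480x640 float32, m along the optical axis (not along the pixel's ray), 0 where there is no reading.
- camera_params(name): a dict with "fovy" (degrees; the focal length in pixels is half the picture's height over the tangent of half this angle, whatever the lens; pixels are square), "cx", "cy" (the principal point, pixels), "dist" ([k1, k2, p1, p2, k3] as OpenCV has them; the pictures are not rectified), "rvec" (rotation vector, rad) and "tvec" (3), from world to camera coordinates, as OpenCV has them; the wrist camera has in their place "hand_eye" (4x4, takes a point from camera to tool coordinates, whose origin is the TCP and whose axes are the flange's). Camera axes: x right, y down, z forward; pixel columns grow to the right and rows downward; lengths in m; the calibration is good to about 2 mm. A picture is of the moment at which its call begins: read the wrist's pose just before it. camera_params takes no time and is no camera call.
- job_done(): hands the job in; it is judged then, once.
The state is a dict: "time": time; "joint_pos": joint angles; "joint_vel": joint speeds; "joint_efforts": joint torques, N m; "tool_pos": TCP position; "tool_rot": TCP orientation; "contact_force": force on the tool from outside, world axes, zero at the start; "ft_torque": the same for the moment, N m; "gripper_width": opening from 0.0 (shut) to 1.0 (fully open); "grasp_force": force on a finger pad.
Only numpy, scipy, OpenCV 4.12 (cv2) and the standard library are available. Lean on these libraries where they do the work, as an engineer would, in place of code of your own. Each camera call takes 0.05 s, during which the arm holds its last target. There are 200 camera calls.

### The job

Push the small marble board along the wooden riser until it sticks out about 4 cm past the riser's right-hand end, square with the riser and not over its long sides, so that it can be taken from below; then draw back. The espresso mug stays standing on the board and must not be touched. Only push the board with the fingers, without grasping or lifting it, and leave the other things where they are.

Things in the scene. Friction and masses are not known exactly. Their poses are not given: they have to be found in the camera images.
- riser: Dark wooden countertop riser (low bench), fixed: 420 mm long along its y, 180 mm deep along its x, flat top without a rim at 60 mm above the worktop. Origin on the worktop under its centre; its -y axis points to its right-hand end (robot's right), z up. It stands turned by up to 0.2 rad.
- riser_end (a point): Middle of the upper edge of the riser's right-hand end, on the end face, 210 mm from the riser's centre, at the height of the riser's top. Axes as riser, so -y points out beyond the end.
- board: Loose pale marble serving board, flat, 110 mm (its x) by 180 mm (its y, roughly along the riser) by 10 mm thick, about 0.5 kg, lying on the riser. Origin at the centre of its underside. It starts wholly on the riser, turned by up to 0.25 rad against it. It slides under a few newtons; friction and mass vary.
- board_lead (a point): Middle of the board's right-hand (leading, -y) short edge, half-way up its thickness, 90 mm from the board's centre. The overhang is how far this point lies beyond riser_end along the riser's -y. The opposite short edge (+90 mm) is the one to push.
- mug_mid (a point): Centre of the round cup of the small white espresso mug, half-way up (25 mm above the board's top). The cup is 62 mm across and 51 mm high, with a handle that reaches 61 mm out from this point along -y of the mug. Loose, 118 g, stands on the middle or right-hand part of the board.
- salt_shaker: Loose glass salt shaker with a grey cap, 44 mm across, 90 mm high, standing on the worktop beside the riser: either beyond its right-hand end or behind it. Origin at the centre of its underside.
- spice_jar: Loose spice jar with a dark cap, 41 mm across, 105 mm high, on the worktop in the other of those two places. Origin at the centre of its underside.
- timer: Loose dome-shaped kitchen timer, green over cream, 69 mm across, 68 mm high, standing on the worktop behind the riser. Origin at the centre of its underside.
- mug: The same espresso mug's own frame: origin on the board's top, 15 mm from the cup's axis towards the handle; -y points to the handle, z up.

How it is judged:
By the outcome, as a careful person would: the job done as asked, in the order asked, and still so for the second after the job is handed in, with the robot touching nothing.
It also fails if it takes over 45 s, if anything falls off the work surface, if the arm or the gripper's body presses on something with over 40 N, if the wrist force passes 120 N, or if a joint passes its speed limit or range.

## Working session

There is one attempt and no reset: what is moved stays moved. The work goes in short steps, Python scripts to look and compute and a tool call to move; the robot and the scene stay as the last step left them, time stands still between calls to the robot, and variables do not carry over. Pictures are saved under pics/ and viewed, at most 10 in all, crops included, and the job is handed in when it is done.

Besides the shell and the picture viewer there is one more tool, called by a JSON object that holds its "api" and its "payload", one argument or row to a line. jog_arm: Moves the arm, as the interface text tells. Its arguments: {"type":"object","properties":{"targets":{"type":"array"}},"required":["targets"]}

```bash
mkdir -p pics
cat > h.py <<'E'
from plant import *
import numpy as np, cv2
from scipy.spatial.transform import Rotation as R
def cloud(name):
    s=state(); p=camera_params(name); im,d=grab_frame(name)
    f=240/np.tan(np.radians(p['fovy'])/2); K=np.array([[f,0,p['cx']],[0,f,p['cy']],[0,0,1.]])
    v,u=np.mgrid[0:480,0:640]; uv=np.stack([u,v],-1).reshape(-1,1,2).astype(float)
    n=cv2.undistortPoints(uv,K,np.array(p['dist'],float)).reshape(480,640,2)
    c=np.dstack([n*d[...,None],d])
    if 'rvec' in p:
        M=cv2.Rodrigues(np.array(p['rvec'],float))[0]; w=(c-np.array(p['tvec']).ravel())@M
    else:
        H=np.array(p['hand_eye']); c=c@H[:3,:3].T+H[:3,3]
        q=s['tool_rot']; w=c@R.from_quat([q[1],q[2],q[3],q[0]]).as_matrix().T+np.array(s['tool_pos'])
    w[d==0]=np.nan
    return im,w
E
python3 - <<'E'
from h import *
for n in ('scene','top'):
    im,w=cloud(n); np.savez(f'{n}.npz',im=im,w=w); cv2.imwrite(f'pics/{n}1.png',im[...,::-1])
s=state();print(s['time'],s['tool_pos'],s['tool_rot'],s['contact_force'])
E
```

```text
0.1 [ 0.20818108 -0.58870003  0.23017718] [-9.45348384e-04  9.85601444e-01  1.69082511e-01 -5.90188458e-05] [ 0.51589902 -0.70614291 -0.21926866]
```

View pics/top1.png

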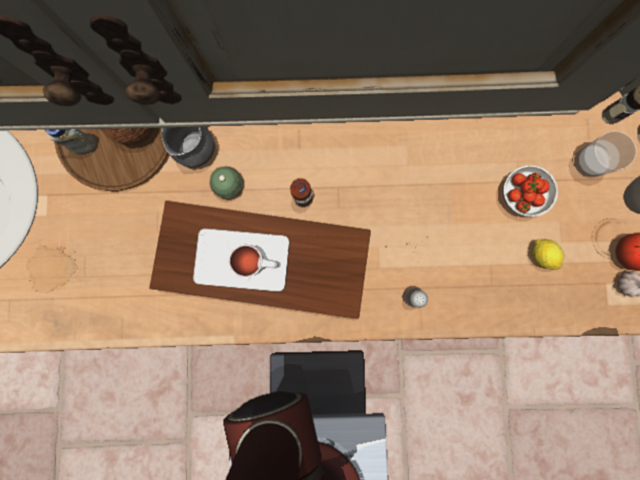

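View pics/scene1.png

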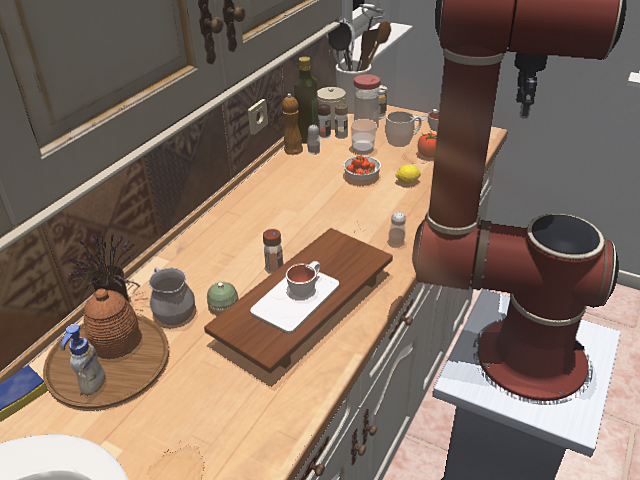

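The top view shows the riser with corners near (165,203), (370,230), (358,317) and (151,289). The board spans about (195–288, 229–292). The mug is at (246,261) with its handle to the right, the shaker at (417,298) beyond the right end, and the jar (302,192) and timer (227,183) behind. The scene view agrees.

```bash
cat >> h.py <<'E'
def rect(P):
    c,sz,a=cv2.minAreaRect(P.astype(np.float32))
    if sz[0]>sz[1]: a-=90   # want long side = local y
    a=(a+90)%180-90
    return np.array(c),sorted(sz),np.radians(a)
def measure(im,w,verbose=True):
    hsv=cv2.cvtColor(im,cv2.COLOR_RGB2HSV).astype(int)
    z=w[...,2]; reg=(w[...,0]>.25)&(w[...,0]<1.0)&(abs(w[...,1])<.6)
    def big(m):
        m=cv2.morphologyEx(m.astype(np.uint8),cv2.MORPH_OPEN,np.ones((3,3)))
        n,l,st,_=cv2.connectedComponentsWithStats(m); return l==1+np.argmax(st[1:,4])
    out={}
    rm=big(reg&(z>.045)&(z<.085)); bm=big(rm&(hsv[...,1]<70)&(hsv[...,2]>120))
    mm=big(reg&(z>.09)&(z<.135)&(cv2.dilate(bm.astype(np.uint8),np.ones((25,25)))>0))
    for n,m in (('riser',rm),('board',bm),('mug',mm)):
        c,s,a=rect(w[m][:,:2]); out[n]=(c,a); print(n,c.round(4),np.round(s,3),'a',round(a,4),'z',np.median(z[m]).round(4),m.sum())
    return out,rm,bm,mm
E
python3 - <<'E'
from h import *
for n in ('top','scene'):
    q=np.load(n+'.npz'); print(n)
    o,rm,bm,mm=measure(q['im'],q['w'])
    if n=='top':
        w=q['w']
        for u,v in ((417,298),(302,190),(227,183)): print(w[v,u].round(3))
        print(w[261,[185,190,200,240,246,255,265,270,275,278,282]].round(3))
p=state();print(camera_params('wrist')['hand_eye'])
E
```

```text
top
riser [0.4752 0.0824] [0.182 0.42 ] a -0.1728 z 0.06 17824
board [0.4745 0.1214] [0.114 0.184] a -0.1204 z 0.0693 4125
mug [0.4688 0.1089] [0.05  0.062] a 1.3589 z 0.1099 354
[ 0.389 -0.22   0.088]
[ 0.602 -0.006  0.105]
[0.631 0.149 0.057]
[[0.475 0.233 0.056]
 [0.474 0.223 0.06 ]
 [0.473 0.2   0.07 ]
 [0.47  0.119 0.08 ]
 [0.47  0.109 0.074]
 [0.469 0.091 0.078]
 [0.466 0.066 0.117]
 [0.466 0.056 0.118]
 [0.468 0.052 0.072]
 [0.469 0.047 0.066]
 [0.468 0.039 0.071]]
scene
riser [0.4749 0.0839] [0.186 0.425] a -0.1756 z 0.0604 11159
board [0.4766 0.115 ] [0.122 0.193] a -0.1133 z 0.0695 2313
mug [0.4703 0.0964] [0.062 0.083] a 0.3537 z 0.108 644
[[-1.77179549e-03 -9.62812398e-01 -2.70165037e-01  6.79949865e-02]
 [ 9.99998407e-01 -1.76469446e-03 -2.69179768e-04  1.20917531e-04]
 [-2.17589127e-04 -2.70165083e-01  9.62813991e-01 -1.42464040e-01]
 [ 0.00000000e+00  0.00000000e+00  0.00000000e+00  1.00000000e+00]]
```

```bash
cat >> h.py <<'E'
RC=np.array([.475,.083]); YAW=-.174
def rw(x,y): # riser frame -> world
    c,s=np.cos(YAW),np.sin(YAW); return RC+np.array([c*x-s*y,s*x+c*y])
def wr(p):
    c,s=np.cos(YAW),np.sin(YAW); d=np.array(p)[:2]-RC; return np.array([c*d[0]+s*d[1],-s*d[0]+c*d[1]])
def go(x,y,z):  # needed shift/turn from the present pose
    s=state(); q=s['tool_rot']; A=R.from_quat([q[1],q[2],q[3],q[0]])
    ty=np.pi/2+YAW; T=R.from_matrix(np.array([[np.cos(ty),np.sin(ty),0],[np.sin(ty),-np.cos(ty),0],[0,0,-1]]))
    d=np.r_[rw(x,y),z]-np.array(s['tool_pos'])
    print('t',s['time'],'riser xy',wr(s['tool_pos']).round(4),'z',round(s['tool_pos'][2],4),'F',np.round(s['contact_force'],1))
    print('shift',(A.inv().apply(d)/.025).round(2),'turn',np.degrees((A.inv()*T).as_rotvec()).round(2)/8)
E
python3 -c "
from h import *
go(-.010,.18,.20)"
```

```text
t 0.1 riser xy [-0.1465 -0.7078] z 0.2302 F [ 0.5 -0.7 -0.2]
shift [ 22.21 -28.24   1.26] turn [-0.01125 -0.00875 -7.57   ]
```

{"api": "jog_arm", "payload": {
  "targets": [
    [[22.2,-28.2,0],[0,0,-7.57],60],
    [[22.2,-28.2,0],[0,0,-7.57],60],
    [[22.2,-28.2,0],[0,0,-7.57],60],
    [[22.2,-28.2,0],[0,0,-7.57],60],
    [[22.2,-28.2,0],[0,0,-7.57],60],
    [[22.2,-28.2,0],[0,0,-7.57],60],
    [[22.2,-28.2,0],[0,0,-7.57],60],
    [[22.2,-28.2,0],[0,0,-7.57],60]
  ]
}}

```text
time: 1.1
tool_pos: [0.369, -0.1138, 0.2311]
tool_rot: [0.0, 0.766, 0.643, 0.0]
contact_force: [1.2, -0.7, 0.7]
gripper_width: 0.602
grasp_force: 0.0
```

```bash
python3 -c "
from h import *
go(-.010,.18,.20)"
```

```text
t 1.1 riser xy [-0.0703 -0.2122] z 0.2311 F [ 1.2 -0.7  0.7]
shift [15.69  2.4   1.24] turn [ 0.005    0.00125 -0.005  ]
```

{"api": "jog_arm", "payload": {
  "targets": [
    [[15.7,2.4,0],[0,0,0],60],
    [[15.7,2.4,0],[0,0,0],60],
    [[15.7,2.4,0],[0,0,0],60],
    [[15.7,2.4,0],[0,0,0],60],
    [[15.7,2.4,0],[0,0,0],60],
    [[15.7,2.4,0],[0,0,0],60],
    [[15.7,2.4,0],[0,0,0],60],
    [[15.7,2.4,0],[0,0,0],60]
  ]
}}

```text
time: 2.1
tool_pos: [0.4957, 0.2615, 0.2304]
tool_rot: [-0.0, 0.765, 0.644, -0.001]
contact_force: [-0.0, -0.7, 0.0]
gripper_width: 0.606
grasp_force: 0.0
```

Run:
```python
from h import *
im,w=cloud('wrist'); cv2.imwrite('pics/w1.png',im[...,::-1])
o,*_=measure(im,w)
b,a=o['board']; print('board in riser',wr(b),a-YAW)
go(-.010,.18,.066)
```

```text
riser [0.4905 0.1765] [0.18  0.229] a -0.173 z 0.0605 45969
board [0.4755 0.1425] [0.114 0.134] a -0.1333 z 0.0699 15695
mug [0.4905 0.1195] [0.007 0.028] a 0.688 z 0.1093 457
board in riser [-0.00981807  0.05871748] 0.04065539106167804
t 2.15 riser xy [-0.0104  0.1784] z 0.2305 F [ 0.2 -0.4 -0.4]
shift [0.07 0.03 6.58] turn [-0.00875  0.00875  0.0075 ]
```

View pics/w1.png

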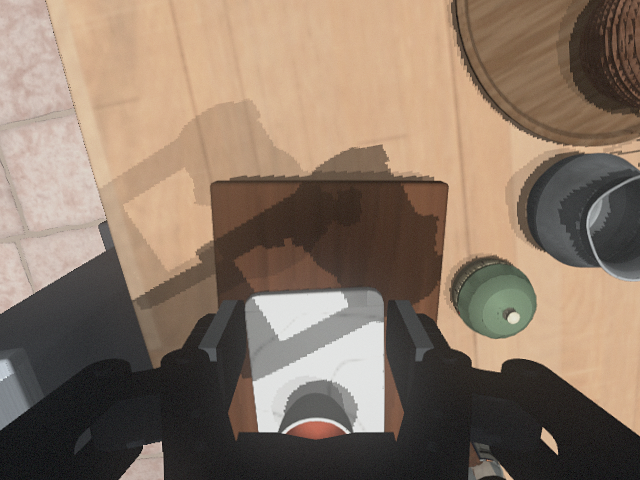

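The wrist view shows the board's back edge at about row 290, between the fingers and well forward of them in y, with clear riser behind. I'll descend now, then feel for the riser top.

{"api": "jog_arm", "payload": {
  "targets": [
    [[0,0,2.5],[0,0,0],60],
    [[0,0,4.5],[0,0,0],60],
    [[0,0,6],[0,0,0],60],
    [[0,0,6.5],[0,0,0],60],
    [[0,0,6.5],[0,0,0],60]
  ]
}}

```text
time: 2.78
tool_pos: [0.4959, 0.2596, 0.0688]
tool_rot: [-0.0, 0.766, 0.643, -0.0]
contact_force: [0.4, 0.9, 0.4]
gripper_width: 0.599
grasp_force: 0.0
```

{"api": "jog_arm", "payload": {
  "targets": [
    [[0,0,0.06],[0,0,0],60],
    [[0,0,0.12],[0,0,0],60],
    [[0,0,0.12],[0,0,0],60]
  ]
}}

```text
time: 3.15
tool_pos: [0.4965, 0.2607, 0.0667]
tool_rot: [0.0, 0.766, 0.643, 0.001]
contact_force: [-0.9, 0.2, -0.8]
gripper_width: 0.603
grasp_force: 0.0
```

{"api": "jog_arm", "payload": {
  "targets": [
    [[0,0,0.06],[0,0,0],60],
    [[0,0,0.12],[0,0,0],60],
    [[0,0,0.12],[0,0,0],60]
  ]
}}

```text
time: 3.52
tool_pos: [0.4958, 0.2604, 0.0625]
tool_rot: [-0.0, 0.766, 0.643, -0.0]
contact_force: [0.9, 0.6, -0.5]
gripper_width: 0.6
grasp_force: 0.0
```

{"api": "jog_arm", "payload": {
  "targets": [
    [[0,0,0.04],[0,0,0],60],
    [[0,0,0.08],[0,0,0],60],
    [[0,0,0.08],[0,0,0],60]
  ]
}}

```text
time: 3.9
tool_pos: [0.4959, 0.2604, 0.0607]
tool_rot: [-0.0, 0.766, 0.643, -0.0]
contact_force: [0.2, -0.1, -0.2]
gripper_width: 0.6
grasp_force: 0.0
```

{"api": "jog_arm", "payload": {
  "targets": [
    [[0,0,0.04],[0,0,0],60],
    [[0,0,0.08],[0,0,0],60],
    [[0,0,0.08],[0,0,0],60]
  ]
}}

```text
time: 4.28
tool_pos: [0.4959, 0.2604, 0.0587]
tool_rot: [-0.0, 0.766, 0.643, -0.0]
contact_force: [0.3, 0.6, -0.1]
gripper_width: 0.598
grasp_force: 0.0
```

{"api": "jog_arm", "payload": {
  "targets": [
    [[0,0,0.04],[0,0,0],60],
    [[0,0,0.08],[0,0,0],60],
    [[0,0,0.08],[0,0,0],60]
  ]
}}

```text
time: 4.65
tool_pos: [0.4961, 0.2604, 0.0568]
tool_rot: [0.0, 0.766, 0.643, 0.0]
contact_force: [-0.3, 0.1, -0.2]
gripper_width: 0.597
grasp_force: 0.0
```

{"api": "jog_arm", "payload": {
  "targets": [
    [[0,0,0.04],[0,0,0],60],
    [[0,0,0.08],[0,0,0],60],
    [[0,0,0.08],[0,0,0],60]
  ]
}}

```text
time: 5.03
tool_pos: [0.4961, 0.2605, 0.0567]
tool_rot: [-0.0, 0.766, 0.643, -0.0]
contact_force: [-5.4, -2.6, 11.5]
gripper_width: 0.602
grasp_force: 5.7
```

{"api": "jog_arm", "payload": {
  "targets": [
    [[0,0,-0.22],[0,0,0],60],
    [[0,0,-0.22],[0,0,0],60],
    [[-0.4,0,-0.22],[0,0,0],60],
    [[-0.8,0,-0.22],[0,0,0],60],
    [[-1.0,0,-0.22],[0,0,0],60],
    [[-1.1,0,-0.22],[0,0,0],60],
    [[-1.2,0,-0.22],[0,0,0],60],
    [[-1.2,0,-0.22],[0,0,0],60]
  ]
}}

```text
time: 6.02
tool_pos: [0.4909, 0.2308, 0.0603]
tool_rot: [-0.0, 0.766, 0.643, 0.0]
contact_force: [0.0, 0.5, -0.4]
gripper_width: 0.603
grasp_force: 0.0
```

```bash
python3 -c "
from h import *
go(-.010,-.059,.0605)"
```

```text
t 6.025 riser xy [-0.01    0.1484] z 0.0603 F [ 0.   0.5 -0.4]
shift [-8.29  0.   -0.01] turn [ 0.      -0.00125 -0.     ]
```

Gentle push at about 32 mm/s.

{"api": "jog_arm", "payload": {
  "targets": [
    [[-0.08,0,0],[0,0,0],60],
    [[-0.2,0,0],[0,0,0],60],
    [[-0.32,0,0],[0,0,0],60],
    [[-0.46,0,0],[0,0,0],60],
    [[-0.6,0,0],[0,0,0],60],
    [[-0.74,0,0],[0,0,0],60],
    [[-0.88,0,0],[0,0,0],60],
    [[-1.0,0,0],[0,0,0],60]
  ]
}}

```text
time: 7.02
tool_pos: [0.4865, 0.2061, 0.0604]
tool_rot: [-0.0, 0.766, 0.643, 0.0]
contact_force: [1.0, 2.8, -0.9]
gripper_width: 0.602
grasp_force: 1.6
```

Run:
```python
from h import *
im,w=cloud('top'); cv2.imwrite('pics/t2.png',im[150:400,100:440,::-1].repeat(2,0).repeat(2,1))
o,*_=measure(im,w)
b,a=o['board']; print('board in riser',wr(b),a-YAW,'mug',wr(o['mug'][0]))
go(-.010,-.059,.0605)
```

```text
riser [0.4732 0.0692] [0.182 0.393] a -0.1719 z 0.0602 14255
board [0.4691 0.1079] [0.113 0.184] a -0.154 z 0.0693 3969
mug [0.4626 0.094 ] [0.054 0.061] a 1.3242 z 0.1113 367
board in riser [-0.01017025  0.02353375] 0.020020419987417076 mug [-0.01411641  0.00870859]
t 7.075 riser xy [-0.01    0.1229] z 0.0604 F [ 1.2  1.8 -0.1]
shift [-7.28 -0.   -0.  ] turn [ 0.00125  0.0025  -0.00125]
```

View pics/t2.png

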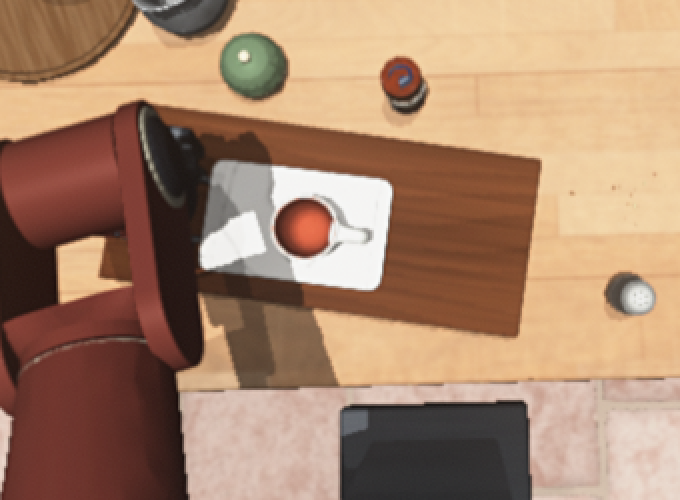

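The crop shows the board straightening against the fingers (now 0.02 rad off). The mug at (303,228) has not moved on the board, and the shaker at (632,297) is clear. Continuing.

{"api": "jog_arm", "payload": {
  "targets": [
    [[-0.1,0,0],[0,0,0],60],
    [[-0.24,0,0],[0,0,0],60],
    [[-0.4,0,0],[0,0,0],60],
    [[-0.57,0,0],[0,0,0],60],
    [[-0.74,0,0],[0,0,0],60],
    [[-0.91,0,0],[0,0,0],60],
    [[-1.08,0,0],[0,0,0],60],
    [[-1.25,0,0],[0,0,0],60]
  ]
}}

```text
time: 8.07
tool_pos: [0.481, 0.1752, 0.0603]
tool_rot: [-0.0, 0.766, 0.643, 0.0]
contact_force: [1.4, 3.8, -0.3]
gripper_width: 0.601
grasp_force: 2.0
```

{"api": "jog_arm", "payload": {
  "targets": [
    [[-0.17,0,0],[0,0,0],60],
    [[-0.34,0,0],[0,0,0],60],
    [[-0.51,0,0],[0,0,0],60],
    [[-0.68,0,0],[0,0,0],60],
    [[-0.85,0,0],[0,0,0],60],
    [[-1.02,0,0],[0,0,0],60],
    [[-1.19,0,0],[0,0,0],60],
    [[-1.36,0,0],[0,0,0],60]
  ]
}}

```text
time: 9.07
tool_pos: [0.4751, 0.1417, 0.0603]
tool_rot: [-0.0, 0.766, 0.643, -0.0]
contact_force: [1.3, 4.0, -0.4]
gripper_width: 0.597
grasp_force: 2.1
```

{"api": "jog_arm", "payload": {
  "targets": [
    [[-0.17,0,0],[0,0,0],60],
    [[-0.34,0,0],[0,0,0],60],
    [[-0.51,0,0],[0,0,0],60],
    [[-0.68,0,0],[0,0,0],60],
    [[-0.85,0,0],[0,0,0],60],
    [[-1.02,0,0],[0,0,0],60],
    [[-1.15,0,0],[0,0,0],60],
    [[-1.22,0,0],[0,0,0],60]
  ]
}}

```text
time: 10.07
tool_pos: [0.4699, 0.1118, 0.0603]
tool_rot: [-0.0, 0.766, 0.643, 0.0]
contact_force: [-0.0, 3.5, 0.1]
gripper_width: 0.6
grasp_force: 2.2
```

Run:
```python
from h import *
im,w=cloud('top'); cv2.imwrite('pics/t3.png',im[150:400,100:440,::-1].repeat(2,0).repeat(2,1))
o,*_=measure(im,w)
b,a=o['board']; print('board in riser',wr(b),a-YAW,'mug',wr(o['mug'][0]))
go(-.010,-.059,.0605)
```

```text
riser [0.4754 0.0829] [0.181 0.421] a -0.1777 z 0.0606 10183
board [0.4493 0.0079] [0.113 0.172] a -0.1728 z 0.0693 3629
mug [ 0.4457 -0.014 ] [0.062 0.084] a 0.2961 z 0.1159 522
board in riser [-0.01227266 -0.07837422] 0.0011724300045992675 mug [-0.01207982 -0.10059642]
t 10.125 riser xy [-0.01    0.0273] z 0.0603 F [0.4 2.7 0.4]
shift [-3.45  0.   -0.01] turn [-0.       0.0025  -0.00125]
```

View pics/t3.png

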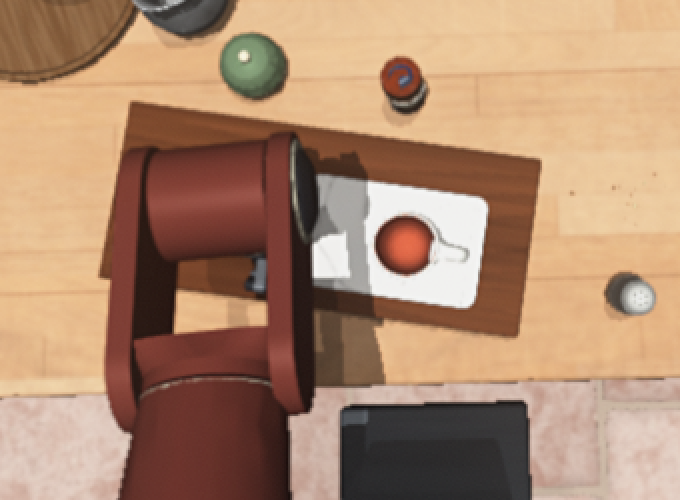

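The board is square with the riser (0.001 rad), and the mug sits at (405,245) with the board's lead edge near x=485 px. About 86 mm remain, so I'll push 80 mm and measure again.

{"api": "jog_arm", "payload": {
  "targets": [
    [[-0.1,0,0],[0,0,0],60],
    [[-0.25,0,0],[0,0,0],60],
    [[-0.42,0,0],[0,0,0],60],
    [[-0.59,0,0],[0,0,0],60],
    [[-0.76,0,0],[0,0,0],60],
    [[-0.93,0,0],[0,0,0],60],
    [[-1.1,0,0],[0,0,0],60],
    [[-1.27,0,0],[0,0,0],60]
  ]
}}

```text
time: 11.12
tool_pos: [0.4644, 0.0804, 0.0603]
tool_rot: [-0.0, 0.766, 0.643, 0.0]
contact_force: [1.1, 4.1, 1.8]
gripper_width: 0.6
grasp_force: 2.2
```

{"api": "jog_arm", "payload": {
  "targets": [
    [[-0.17,0,0],[0,0,0],60],
    [[-0.34,0,0],[0,0,0],60],
    [[-0.51,0,0],[0,0,0],60],
    [[-0.68,0,0],[0,0,0],60],
    [[-0.85,0,0],[0,0,0],60],
    [[-1.02,0,0],[0,0,0],60],
    [[-1.19,0,0],[0,0,0],60],
    [[-1.36,0,0],[0,0,0],60]
  ]
}}

```text
time: 12.12
tool_pos: [0.4584, 0.0469, 0.0603]
tool_rot: [-0.0, 0.766, 0.643, -0.0]
contact_force: [0.8, 4.3, 0.9]
gripper_width: 0.597
grasp_force: 2.3
```

{"api": "jog_arm", "payload": {
  "targets": [
    [[-0.15,0,0],[0,0,0],60],
    [[-0.28,0,0],[0,0,0],60],
    [[-0.4,0,0],[0,0,0],60],
    [[-0.5,0,0],[0,0,0],60],
    [[-0.57,0,0],[0,0,0],60],
    [[-0.57,0,0],[0,0,0],60]
  ]
}}

```text
time: 12.88
tool_pos: [0.456, 0.0329, 0.0603]
tool_rot: [0.0, 0.766, 0.643, -0.0]
contact_force: [0.7, 2.7, 0.5]
gripper_width: 0.597
grasp_force: 1.6
```

```bash
cat > fin.py <<'E'
from h import *
import sys
go(-.010,-.059,.0605)
q=cloud('top'); im,w=q; cv2.imwrite(sys.argv[1],im[150:400,100:440,::-1].repeat(2,0).repeat(2,1))
o,rm,bm,mm=measure(im,w)
P=w[bm][:,:2]; r=np.array([wr(p) for p in P]); print('board a rel',o['board'][1]-YAW,'x',np.percentile(r[:,0],[.5,99.5]),'y',np.percentile(r[:,1],[.5,99.5]),'ctr',wr(o['board'][0]),'mug',wr(o['mug'][0]))
E
python3 fin.py pics/t4.png
```

```text
t 12.875 riser xy [-0.0101 -0.0527] z 0.0603 F [0.7 2.7 0.5]
shift [-0.25  0.   -0.01] turn [-0.00125  0.00375 -0.     ]
riser [0.4727 0.0665] [0.181 0.453] a -0.1715 z 0.0601 11665
board [ 0.4331 -0.0846] [0.113 0.142] a -0.1748 z 0.0693 2925
mug [ 0.4317 -0.0928] [0.062 0.083] a 0.2849 z 0.1161 511
board a rel -0.0008334629284484085 x [-0.06774959  0.04383105] y [-0.24269884 -0.10300118] ctr [-0.0122233  -0.17230231] mug [-0.01218634 -0.18061286]
```

View pics/t4.png

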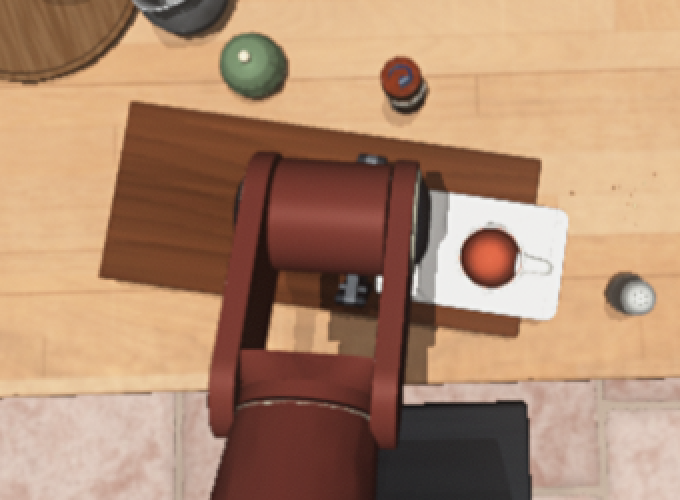

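The lead edge sticks out about 33 mm and the board is square and upright, with the mug at (490,258). Another 7 mm to go, then I'll draw back.

{"api": "jog_arm", "payload": {
  "targets": [
    [[-0.08,0,0],[0,0,0],60],
    [[-0.18,0,0],[0,0,0],60],
    [[-0.25,0,0],[0,0,0],60],
    [[-0.29,0,0],[0,0,0],60],
    [[-0.29,0,0],[0,0,0],60]
  ]
}}

```text
time: 13.55
tool_pos: [0.4548, 0.0258, 0.0603]
tool_rot: [0.0, 0.766, 0.643, -0.0]
contact_force: [1.0, 4.2, 0.9]
gripper_width: 0.6
grasp_force: 1.8
```

{"api": "jog_arm", "payload": {
  "targets": [
    [[0.3,0,0],[0,0,0],60],
    [[1.0,0,0],[0,0,0],60],
    [[2,0,-0.5],[0,0,0],60],
    [[3.5,0,-2],[0,0,0],60],
    [[5,0,-4],[0,0,0],60],
    [[6.5,0,-6],[0,0,0],60],
    [[6.8,0,-6.5],[0,0,0],60],
    [[6.8,0,-6.5],[0,0,0],60]
  ]
}}

```text
time: 14.55
tool_pos: [0.4845, 0.1935, 0.2231]
tool_rot: [0.001, 0.766, 0.643, 0.0]
contact_force: [-0.0, -1.2, 0.2]
gripper_width: 0.603
grasp_force: 0.0
```

```bash
python3 fin.py pics/t5.png
```

```text
t 14.55 riser xy [-0.0098  0.1105] z 0.2231 F [-0.  -1.2  0.2]
shift [-6.78 -0.02  6.51] turn [0.00875 0.00625 0.00625]
riser [0.4699 0.05  ] [0.182 0.435] a -0.1717 z 0.06 17287
board [ 0.4355 -0.0721] [0.114 0.182] a -0.1738 z 0.0693 4180
mug [ 0.421 -0.098] [0.061 0.084] a -0.6699 z 0.1159 525
board a rel 0.0002234125501495432 x [-0.0682114   0.04394417] y [-0.24941435 -0.06951179] ctr [-0.01205753 -0.15956173] mug [-0.02181513 -0.18765392]
```

View pics/t5.png

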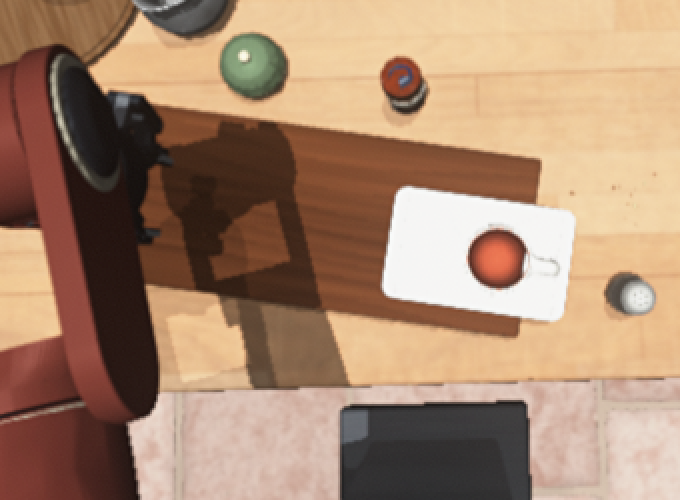

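The final picture shows the board square at (384–575, 187–320) with about 40 mm overhang, well inside the long sides. The mug stands at (498,258), the arm is clear and the other things are where they were.

```bash
python3 -c "
from plant import *
print(job_done())"
```

```text
the job is handed in; nothing more can be done
None
```

The job is handed in: the board sticks out about 40 mm past the riser's right-hand end, square to within 0.001 rad and inside both long sides, with the mug standing, nothing else moved and the arm drawn back at about 14.6 s.

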